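# Hold the plate angle gauge on its check mark

## Robot

A 7-joint arm with a two-finger parallel gripper is mounted at the origin on the work surface. World frame = base frame: x ahead of the robot, y to its left, z up, the work surface at z = 0. Lengths are in m, angles in rad, forces in N, time in s.
With the tool pointing down it reaches from about 0.35 to 0.775 m from the base axis. Payload 3.1 kg.
Tool frame: the origin (TCP) lies midway between the tips of the shut fingers; the grasp point (between the pads) lies 19 mm behind it; z points along the fingers, y is the direction in which the jaws open and shut (so a half turn about z gives the same grasp; the last joint's range is limited). The gripper opens to 85 mm and grips with 20 to 120 N. Pads are 22 mm wide; open, the fingers measure 114 mm over their backs; the gripper's body (76 mm by 85 mm) begins 54 mm behind the grasp point. The pads swing forward as they close: fully open they stand 13 mm farther back than shut.
Start: joints at [1.135, 0.311, 0.014, 1.512, -0.004, 1.319, -0.027], TCP at [0.211, -0.508, 0.2] pointing down, gripper open.
Joint ranges: [-2.7, 2.7], [-0.3, 1.91], [-1.27, 1.3], [0.12, 2.57], [-1.44, 4.58], [0.2, 2.03], [-3.05, 3.05]. Speed limits (rad/s): [2.79, 2.79, 3.14, 3.14, 3.14, 3.14, 3.14].

## Interface

Orientations are given as a rotation vector (axis times angle).
In Python, from station import sense, eyes, job gives the robot as it stands. The module is installed in compiled form; this text tells all that it offers.
- The arm moves only by the shell command python3 -m crank 'ROWS'. ROWS is text: rows parted by semicolons, each of 5 numbers parted by spaces: the shift along the tool's x, y, z scaled (see below), then the turn about the tool's z scaled (see below), then the opening, from 0 (shut) to 1 (fully open). A call has 1 to 20 rows; each row is the pose to reach, as a shift and turn from the pose commanded when the call began, along the tool's axes at that moment; what a row does not reach only later rows make up. The controller multiplies each number of a shift by 0.2 m and each number of a turn by 30 degrees. A row lasts 1/10 s, in which the tool goes at most 50 mm and 8.59 degrees, less where a joint would pass 70% of its speed; a pose out of reach is approached as far as the arm can. A call with a number of a shift or a turn outside -1 to 1 is refused whole. A call with a gripper value outside its range is refused whole. The fingers move at their own pace and stop on an object; the grip force is fixed at half the most. Time passes only in rows, so rows that repeat a pose let the fingers close. It gives the time, the measured TCP pose, the force and the opening at its end, in the units of the state.
- sense(): the state, without advancing time (a new reading comes with each control period).
- eyes.capture(name): name is "side" or "top"; returns a dict with "image" (400x640x3 uint8, blue, green, red), "z_map" (400x640 float32, m along the optical axis (not along the pixel's ray), 0 where there is no reading), "fovy" (degrees; the focal length in pixels is half the picture's height over the tangent of half this angle, whatever the lens; pixels are square), "cx", "cy" (the principal point, pixels), "R" (3x3) and "t" (3): a world point X has camera coordinates R X + t. Camera axes: x right, y down, z forward; pixel columns grow to the right and rows downward; lengths in m; the calibration is good to about 2 mm. A picture is of the moment at which its call begins.
- job.close_job(): hands the job in, once; it reports no verdict.
Trained networks look in a picture, given as the dict that the camera call returned (one of the last four; its "shot" number tells which), for a name from the list of things; names that differ only in an ending like _2 or _b are one class to them, and where a whole thing is asked for, a point or a joint stands for the part that bears it (a point fixed in the world has none). Each returns a list of dicts, best first, with "score" (0 to 1); they miss things now and then, are a little off and sometimes report something else, mostly with a low value. They report only what shows in the picture. A call takes as long as a camera call. They do not tell look-alikes from the thing itself.
- eyes.regions_of(thing, picture): "region" (400x640 bool, what is visible of it).
- eyes.spot_point(thing, picture): "location" ([x, y, z] in m, in the coordinates of the camera as it stood for that picture, good to about 4 mm: a listed point, or the origin of a listed thing).
The state is a dict: "clock": time; "joint_positions": joint angles; "qd": joint speeds; "joint_efforts": joint torques, N m; "tcp_pos": TCP position; "tcp_rot": TCP orientation; "contact_force": force on the tool from outside, world axes, zero at the start; "moment": the same for the moment, N m; "width": finger opening in m.
Only numpy, scipy, OpenCV 4.12 (cv2) and the standard library are available. Lean on these libraries where they do the work, as an engineer would, in place of code of your own. Each camera call takes 0.05 s, during which the arm holds its last target.

## Task

Pick up the plate angle gauge, slide it upright and edgewise down into the slot of the steel check block so that about the middle of its foot rests on the sprung stud and presses it part-way down (off its top stop, not bottomed). Then rock the gauge along the slot until its swinging pointer settles on the index mark, and finish while still holding it there in the gripper, pointer still and on the mark. Leave the hard hat, the specimen and the beaker where they are.

Things in the scene. Friction and masses are not known exactly. Their poses are not given: they have to be found in the camera images.
- gauge: Loose aluminium plate gauge, about 340 g, upright on the bench: 110 wide (y), 24 thick (x), 142 high (z). Origin: centre of the flat foot's underside. Foot bar z 0-18, side bars, top bar z 104-116, grip tab z 116-142, 44 wide; all 24 thick: grip the tab across this. White plate in the window; dark pointer and index mark alike on both faces. Centre of mass 50 up.
- pointer (a joint): Free, damped pendulum pointer; pivot at z 94 of the gauge, hinge about the gauge's +x. rad; 0 = along the gauge's own down axis, positive = tip towards the gauge's +y. It hangs plumb: tilting the gauge by +a about its +x makes it read -a. Settles in about 1 s.
- index (a joint): Index mark's angle about the pointer's pivot, same axis, zero and sign; preset stiffly, 0.12 to 0.30 rad, not to be changed. The mark is a dark block 8 wide on the white plate, 61 to 71 from the pivot. The pointer is on the mark when both joints agree to within half the block's width (4 at the tip, 0.067 rad).
- pointer_tip (a point): End of the pointer, 60 from the pivot, in the gauge's middle plane.
- mark (a point): Point at the middle of the index mark, 60 from the pivot, in the gauge's middle plane.
- block: Steel check block fixed to the bench: base 80 (x) by 130 (y) by 16 high; two upright cheeks 110 long, 10 thick, make a slot 28 wide along its y, open at top and ends, cheek tops 63 above the bench. Uneven slot floor with a step 8 high at the -y end; the stud stands in the slot. Origin: centre of the underside. The gauge may go in either way round.
- stud (a joint): How far the sprung stud is pressed down, m: 0 = fully up, 0.012 = bottomed. Spring 0.7 N per mm with 1.4 N preload; the gauge's weight alone (3.3 N) presses it about 3 mm.
- stud_top (a point): Crown of the domed stud, 14 in diameter, on the slot's centre line, 15 towards the block's +y from its centre; crown 48 above the bench when up.
- specimen: Bystander: grey cylinder 102 in diameter, 64 high, origin at the underside centre.
- beaker: Bystander: open steel beaker 80 in diameter, 100 high, origin at the underside centre.
- hard_hat: Bystander: white hard hat about 290 by 260 by 139 high, origin at the underside centre.
Not all that is in view belongs to the job. Leave any orange look-alike of the block alone.

How it is judged:
On the way:
1. the gauge is in the slot, its foot pressing the stud (value of joint stud above 0.001 m and contact force between gauge and stud above 0.5 N and angle between the x axis of gauge and the x axis of block, either way round below 0.2 rad), for 0.2 s.
At the end, for the whole second after the job is handed in: Pointer tip within 4 mm of the mark and still (under 0.2 rad/s) through the last second, the gauge held in the fingers and still, standing in the slot (within 0.2 rad of square to it), the middle of its foot within 25 mm of the stud's crown, the stud pressed between 1 and 11 mm (all of step 1 and distance between pointer_tip and mark below 0.004 m and velocity of joint pointer between -0.2 and 0.2 rad/s and value of joint index above 0.09 rad and value of joint stud below 0.011 m and contact force between the fingers and gauge above 2 N and contact force between gauge and table below 0.1 N and distance between gauge and stud_top below 0.025 m and linear speed of gauge below 0.02 m/s); the arm keeps its last pose, push and grip.
It fails at once if the specimen is moved (distance of specimen from where it was at the start of the episode above 0.03 m).
It fails at once if the beaker is moved (distance of beaker from where it was at the start of the episode above 0.03 m).
It fails at once if the hard hat is moved (distance of hard_hat from where it was at the start of the episode above 0.03 m).
It also fails if it takes over 40 s, if anything falls off the work surface, if the arm or the gripper's body presses on something with over 40 N, if the wrist force passes 120 N, or if a joint passes its speed limit or range.

## Working session

There is one attempt and no reset: what is moved stays moved. The work goes in short steps, Python scripts to look and compute and a shell command to move; the robot and the scene stay as the last step left them, time stands still between calls to the robot, and variables do not carry over. Pictures are saved under pics/ and viewed, and the job is handed in when it is done.

```bash
mkdir -p pics; ls; cat > h.py <<'E'
import numpy as np,cv2
from station import sense,eyes,job
from scipy.spatial.transform import Rotation as Rn
def snap(n,f=None):
    p=eyes.capture(n)
    if f: cv2.imwrite('pics/'+f+'.png',p['image'])
    return p
def foc(p): return 200/np.tan(np.radians(p['fovy'])/2)
def w(p,c): return np.asarray(p['R']).T@(np.asarray(c)-np.asarray(p['t']))
def cloud(p):
    z=p['z_map'];v,u=np.mgrid[:400,:640];f=foc(p)
    c=np.stack([(u-p['cx'])/f*z,(v-p['cy'])/f*z,z],-1)
    return (c-np.asarray(p['t']))@np.asarray(p['R'])
def proj(p,X):
    c=np.asarray(p['R'])@np.asarray(X)+np.asarray(p['t']);return foc(p)*c[0]/c[2]+p['cx'],foc(p)*c[1]/c[2]+p['cy']
E
python3 - <<'E'
from h import *
s=sense();print(s['clock'],s['tcp_pos'],s['tcp_rot'],Rn.from_rotvec(s['tcp_rot']).as_matrix().round(3),s['width'],s['contact_force'])
for n in['side','top']:
    p=snap(n,n+'0');print(n,p['fovy'],p['cx'],p['cy'],np.round(p['R'],3).tolist(),np.round(p['t'],3))
    for t in['gauge','block','stud_top','mark','pointer_tip','specimen','beaker','hard_hat']:
        print(t,[(round(d['score'],2),w(p,d['location']).round(3).tolist()) for d in eyes.spot_point(t,p)[:3]])
E
```

```text
pics
0.0 [ 0.21075282 -0.50714775  0.19890485] [-3.07859276e+00 -6.14276330e-01  8.29453542e-04] [[ 0.923  0.384 -0.001]
 [ 0.384 -0.923  0.002]
 [-0.    -0.002 -1.   ]] 0.0856929686369839 [-0.04686064 -0.04827291 -0.55902741]
side 55.249089160724374 314.01365432989206 205.4081634920826 [[0.997, -0.07, -0.02], [-0.053, -0.52, -0.853], [0.049, 0.852, -0.522]] [-0.546  0.115  1.025]
gauge [(0.68, [0.523, 0.198, -0.003])]
block [(0.81, [0.515, -0.169, -0.001]), (0.75, [0.686, -0.196, -0.005]), (0.69, [0.51, 0.031, -0.002])]
stud_top [(0.45, [0.687, -0.176, 0.047]), (0.38, [0.336, -0.113, 0.051]), (0.37, [0.513, -0.154, 0.048])]
mark []
pointer_tip [(0.48, [0.523, 0.201, 0.029])]
specimen [(0.81, [0.736, 0.019, -0.002])]
beaker [(0.9, [0.599, -0.423, -0.003])]
hard_hat [(0.84, [0.573, 0.512, -0.002]), (0.33, [0.512, -0.156, 0.045])]
top 57.530158971823724 317.00741232439464 196.99144979413236 [[-0.021, -1.0, 0.016], [-0.993, 0.019, -0.114], [0.113, -0.018, -0.993]] [0.034 0.577 1.075]
gauge [(0.68, [0.569, 0.505, 0.002])]
block [(0.84, [0.339, -0.129, -0.003]), (0.72, [0.511, -0.168, 0.005]), (0.7, [0.512, 0.032, 0.001])]
stud_top [(0.48, [0.688, -0.181, 0.047]), (0.39, [0.332, -0.115, 0.05])]
mark []
pointer_tip []
specimen [(0.93, [0.731, 0.018, -0.0])]
beaker [(0.93, [0.597, -0.419, 0.001])]
hard_hat [(0.77, [0.57, 0.51, -0.001])]
```

View pics/side0.png

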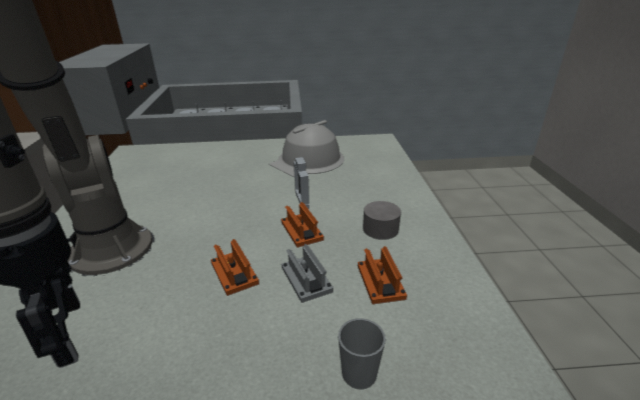

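View pics/top0.png

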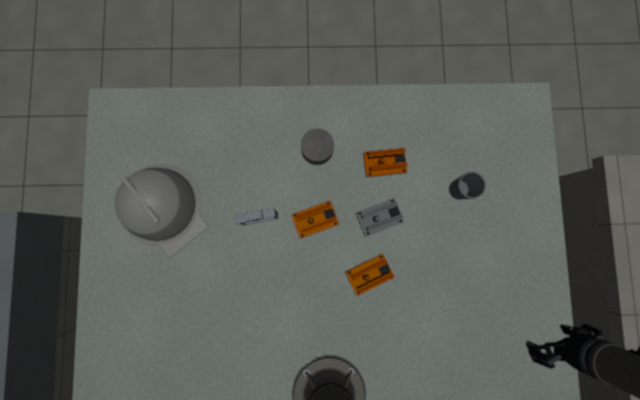

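The grey block is at about px (380,217) in the top picture and (307,272) in the side one. The gauge is at top (256,215) and side (301,180). Three orange look-alikes stand around them. Next I measure poses from depth.

```bash
python3 - <<'E'
from h import *
p=snap('top');C=cloud(p);q=snap('side');D=cloud(q)
def rect(c,lo,hi,r,cl):
    m=(cl[...,2]>lo)&(cl[...,2]<hi)&(np.hypot(cl[...,0]-c[0],cl[...,1]-c[1])<r)
    P=cl[m][:,:2]
    R=cv2.minAreaRect((P*1000).astype(np.float32)); 
    mu=P.mean(0);ev,V=np.linalg.eigh(np.cov((P-mu).T));a=V[:,1]
    return m.sum(),mu.round(4),np.round(R[0],1),np.round(R[1],1),round(R[2],1),'pca deg',round(np.degrees(np.arctan2(a[1],a[0])),1)
print('block cheeks',rect((.512,-.168),.055,.075,.085,C))
print('block base',rect((.512,-.168),.01,.025,.085,C))
print('block all',rect((.512,-.168),.01,.075,.085,C))
print('gauge tab',rect((.523,.199),.13,.155,.09,C))
print('gauge bar',rect((.523,.199),.10,.125,.09,C))
print('gauge all top',rect((.523,.199),.01,.155,.09,C))
print('gauge all side',rect((.523,.199),.01,.155,.09,D))
print('block all side',rect((.512,-.168),.01,.075,.085,D), rect((.512,-.168),.05,.075,.085,D))
for n,pp in(('top',p),('side',q)):
    for t in['gauge','block']:
        for r in eyes.regions_of(t,pp)[:4]:
            m=r['region'];print(n,t,r['score'].__round__(2),np.argwhere(m).mean(0).round(),m.sum())
    
im=p['image'];cv2.imwrite('pics/tz.png',cv2.resize(im[170:260,220:420],None,fx=4,fy=4,interpolation=2))
im=q['image'];cv2.imwrite('pics/sz.png',cv2.resize(im[145:305,250:370],None,fx=3.7,fy=3.7,interpolation=2))
E
```

```text
block cheeks (np.int64(327), array([ 0.5162, -0.1695]), array([ 515.9, -170.1]), array([ 56. , 109.5]), 20.0, 'pca deg', np.float64(109.7))
block base (np.int64(664), array([ 0.5144, -0.1652]), array([ 516. , -170.6]), array([ 79.9, 130.7]), 19.9, 'pca deg', np.float64(110.3))
block all (np.int64(1093), array([ 0.5149, -0.1671]), array([ 516. , -170.6]), array([ 79.9, 130.7]), 19.9, 'pca deg', np.float64(110.0))
gauge tab (np.int64(150), array([0.521 , 0.1966]), array([521.4, 197.3]), array([24.1, 43.6]), 10.0, 'pca deg', np.float64(100.7))
gauge bar (np.int64(211), array([0.5208, 0.1937]), array([521.1, 197.2]), array([ 24. , 108.9]), 9.7, 'pca deg', np.float64(99.7))
gauge all top (np.int64(475), array([0.5193, 0.194 ]), array([521.3, 197. ]), array([ 24.4, 109.3]), 9.7, 'pca deg', np.float64(100.4))
gauge all side (np.int64(571), array([0.5235, 0.1793]), array([522.9, 196.9]), array([ 24.7, 114.6]), 10.2, 'pca deg', np.float64(104.2))
block all side (np.int64(1574), array([ 0.5181, -0.185 ]), array([ 516.3, -170.4]), array([ 81. , 131.9]), 21.8, 'pca deg', np.float64(115.8)) (np.int64(436), array([ 0.5203, -0.1742]), array([ 518.1, -169.8]), array([ 56.2, 110.9]), 20.0, 'pca deg', np.float64(108.9))
top gauge 0.75 [216. 257.] 514
top block 0.87 [219. 316.] 1117
top block 0.85 [161. 385.] 1043
top block 0.82 [274. 370.] 1129
top block 0.59 [217. 380.] 1059
side gauge 0.76 [181. 302.] 635
side block 0.79 [226. 302.] 1151
side block 0.62 [270. 234.] 1537
side block 0.59 [275. 307.] 1761
```

View pics/tz.png

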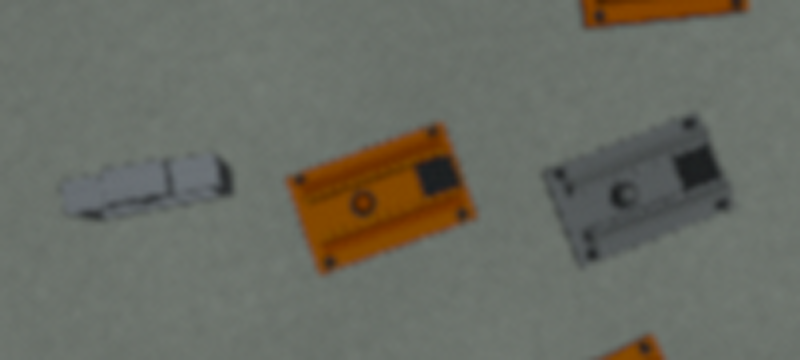

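View pics/sz.png

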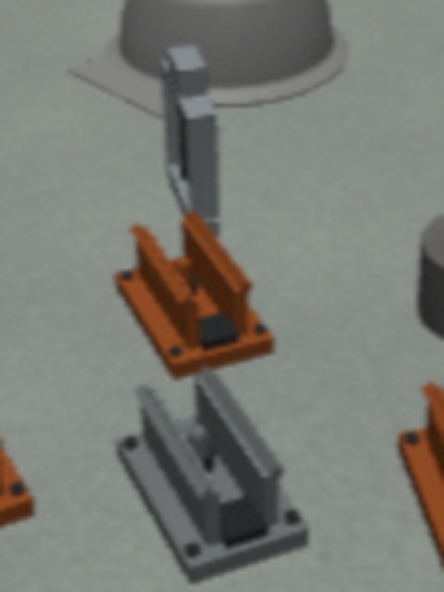

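Block: centre (0.516, -0.1705), yaw 20°, with its dark step at the -y end. Gauge: (0.521, 0.197), yaw about 10° modulo a half turn. First move is towards the gauge.

```bash
python3 -m crank '1 -0.95 0 -1 1;1 -0.95 0 -1 1;1 -0.95 0 -1 1;1 -0.95 0 -1 1;1 -0.95 0 -1 1;1 -0.95 0 -1 1;1 -0.95 0 -1 1'
cat >> h.py <<'E'
def go(x,y,z,yaw):
    # remaining shift/turn units to get TCP to x,y,z with tool-y at yaw deg (mod 180)
    s=sense();M=Rn.from_rotvec(s['tcp_rot']).as_matrix();d=np.array([x,y,z])-s['tcp_pos']
    cur=np.degrees(np.arctan2(M[1,1],M[0,1]));dy=(yaw-cur+90)%180-90
    print('clk',round(s['clock'],2),'tcp',np.round(s['tcp_pos'],4),'yaw',round(cur,2),'units',(M.T@d/.2).round(4),'turn',round(-dy/30,4),'w',round(s['width'],4),'F',np.round(s['contact_force'],2),'tilt',M[:,2].round(4),'q',np.round(s['joint_positions'],2))
E
python3 -c "
from h import *
go(.5213,.1972,.2,10)"
```

```text
clock: 1.9
tcp_pos: [0.3251, -0.2512, 0.2004]
tcp_rot: [-2.81, -1.404, -0.002]
contact_force: [0.7, -1.3, 0.3]
width: 0.0855
clk 1.9 tcp [ 0.3251 -0.2512  0.2004] yaw -36.91 units [ 2.3818 -0.5622  0.005 ] turn -1.5636 w 0.0855 F [ 0.69 -1.28  0.25] tilt [ 1.3e-03  7.0e-04 -1.0e+00] q [ 0.87  0.03 -0.26  1.84  0.01  1.26 -0.04]
```

```bash
python3 -m crank '1 -0.24 0 -0.7 1;1 -0.24 0 -0.7 1;1 -0.24 0 -0.7 1;1 -0.24 0 -0.7 1;1 -0.24 0 -0.7 1;1 -0.24 0 -0.7 1'
python3 -c "
from h import *
go(.5213,.1972,.2,10)"
```

```text
clock: 2.5
tcp_pos: [0.4069, -0.067, 0.2001]
tcp_rot: [2.512, 1.885, 0.0]
contact_force: [-0.4, -1.2, 0.2]
width: 0.0854
clk 2.5 tcp [ 0.4069 -0.067   0.2001] yaw -16.24 units [1.4285e+00 1.8000e-01 4.0000e-04] turn -0.8746 w 0.0854 F [-0.4  -1.23  0.21] tilt [ 4.e-04 -4.e-04 -1.e+00] q [ 0.61  0.05 -0.51  1.83  0.03  1.26 -0.18]
```

```bash
python3 -m crank '1 0.18 0 -0.87 1;1 0.18 0 -0.87 1;1 0.18 0 -0.87 1;1 0.18 0 -0.87 1;1 0.18 0 -0.87 1;1 0.18 0 -0.87 1'
python3 -c "
from h import *
go(.5213,.1972,.2,10)"
```

```text
clock: 3.1
tcp_pos: [0.4979, 0.1127, 0.1992]
tcp_rot: [-2.026, -2.4, 0.002]
contact_force: [0.1, -1.0, 0.8]
width: 0.0853
clk 3.1 tcp [0.4979 0.1127 0.1992] yaw 9.64 units [ 0.3967  0.1863 -0.0046] turn -0.0119 w 0.0853 F [ 0.08 -0.96  0.82] tilt [-1.4e-03 -8.0e-04 -1.0e+00] q [ 0.29  0.3  -0.69  1.6   0.2   1.32 -0.26]
```

```bash
python3 -m crank '0.4 0.187 0 -0.01 1;0.4 0.187 0 -0.01 1;0.4 0.187 0 -0.01 1;0.4 0.187 0.2 -0.01 1;0.4 0.187 0.43 -0.01 1;0.4 0.187 0.43 -0.01 1;0.4 0.187 0.43 -0.01 1;0.4 0.187 0.43 -0.01 1'
python3 -c "
from h import *
go(.5213,.1972,.113,10)
p=snap('top','t1');cv2.imwrite('pics/t1z.png',cv2.resize(p['image'][170:260,200:330],None,fx=5,fy=5))"
```

```text
clock: 3.9
tcp_pos: [0.5231, 0.1984, 0.1167]
tcp_rot: [2.021, 2.401, 0.006]
contact_force: [-0.5, 0.3, 0.2]
width: 0.0852
clk 3.9 tcp [0.5231 0.1984 0.1167] yaw 9.82 units [-0.0043 -0.0098  0.0182] turn -0.0058 w 0.0852 F [-0.54  0.34  0.17] tilt [ 4.5e-03  9.0e-04 -1.0e+00] q [ 0.09  0.47 -0.68  1.6   0.32  1.18 -0.48]
```

View pics/t1z.png

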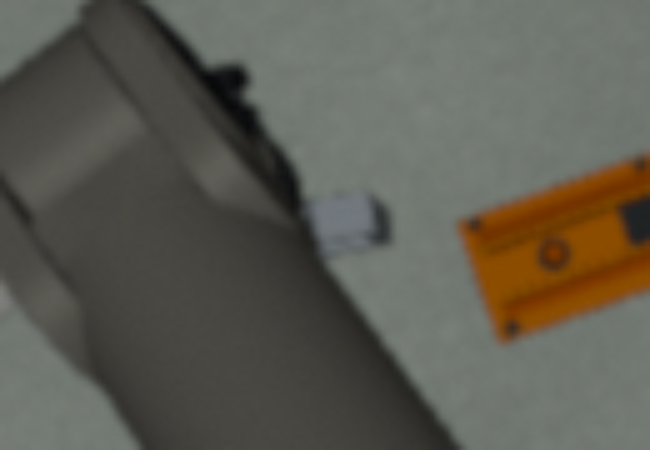

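The gauge's -y end shows at (345,220) beside the arm, undisturbed and in line. Now I close the gripper.

```bash
python3 -m crank '0 -0.01 0.015 0 1;0 -0.01 0.015 0 0;0 -0.01 0.015 0 0;0 -0.01 0.015 0 0;0 -0.01 0.015 0 0;0 -0.01 0.015 0 0;0 -0.01 0.015 0 0'
python3 -c "
from h import *
go(.5213,.1972,.113,10)"
```

```text
clock: 4.65
tcp_pos: [0.52, 0.1991, 0.1119]
tcp_rot: [2.019, 2.405, 0.003]
contact_force: [0.9, -0.3, 2.8]
width: 0.0003
clk 4.65 tcp [0.52   0.1991 0.1119] yaw 9.96 units [-0.0106  0.0047 -0.0053] turn -0.0014 w 0.0003 F [ 0.89 -0.32  2.82] tilt [ 2.5e-03  8.0e-04 -1.0e+00] q [ 0.09  0.47 -0.68  1.61  0.32  1.17 -0.49]
```

Width reads 0.3 mm, which suggests a miss, so I'm looking.

```bash
python3 -c "
from h import *
p=snap('side','s2');cv2.imwrite('pics/s2z.png',cv2.resize(p['image'][60:260,200:400],None,fx=3,fy=3))
p=snap('top','t2');cv2.imwrite('pics/t2z.png',cv2.resize(p['image'][150:270,180:330],None,fx=4,fy=4))"
```

```text
(no output)
```

View pics/s2z.png

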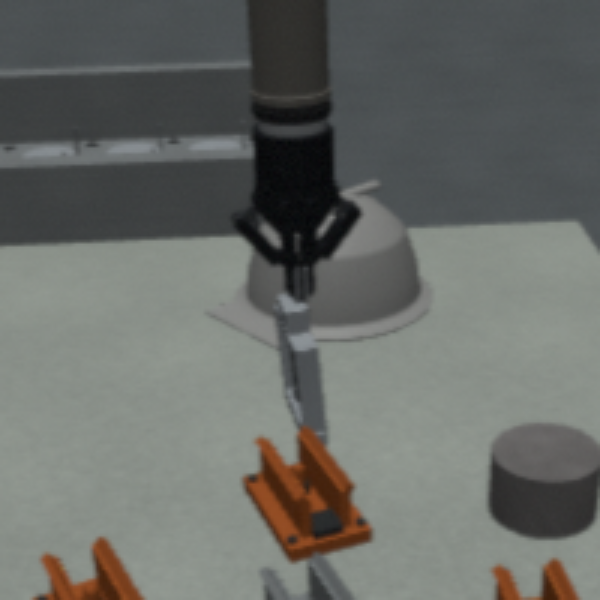

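View pics/t2z.png

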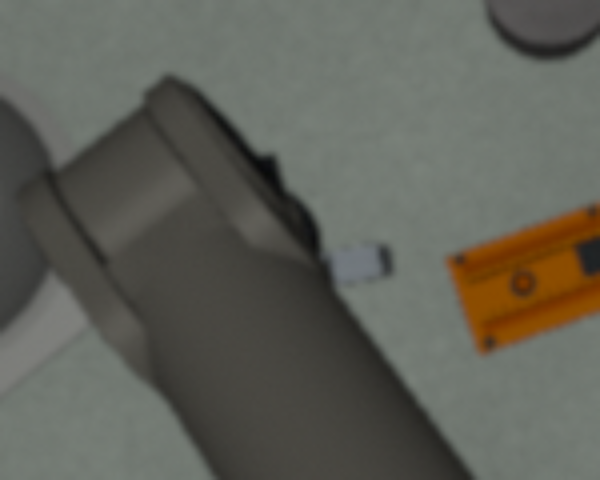

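```bash
python3 -c "
from h import *
p=snap('side');C=cloud(p);s=sense()
print('tcp px',proj(p,s['tcp_pos']),'grasp',proj(p,s['tcp_pos']+[0,0,.019]),s['width'])
for z in (0,.116,.142): print(z,proj(p,[.521,.197,z]))
for t in ['gauge']:
  for r in eyes.regions_of(t,p)[:2]:
    m=r['region']&(p['z_map']>0);P=C[m];print(r['score'],P.min(0).round(3),P.max(0).round(3),len(P))
  print([w(p,d['location']).round(3) for d in eyes.spot_point(t,p)])
m=(np.hypot(C[...,0]-.521,C[...,1]-.197)<.1)&(C[...,2]>.005)
for lo in np.arange(0,.26,.02):
  k=m&(C[...,2]>lo)&(C[...,2]<lo+.02);P=C[k]
  if len(P):print(lo.round(2),len(P),np.percentile(P,[2,50,98],axis=0).round(3).tolist())
"
```

```text
tcp px (np.float64(299.6858542186091), np.float64(168.57790538320444)) grasp (np.float64(299.43826959122214), np.float64(162.88360454603423)) 4.6752559557740694e-05
0 (np.float64(301.4596801933581), np.float64(200.5552397927594))
0.116 (np.float64(300.0488144763893), np.float64(167.64479956687032))
0.142 (np.float64(299.712095949723), np.float64(159.7903632363812))
0.96 [ 0.496  0.061 -0.004] [0.545 0.42  0.143] 544
[array([0.523, 0.203, 0.001])]
0.0 49 [[0.502, 0.146, 0.007], [0.513, 0.195, 0.016], [0.543, 0.248, 0.018]]
0.02 67 [[0.503, 0.141, 0.02], [0.524, 0.148, 0.031], [0.54, 0.245, 0.04]]
0.04 71 [[0.501, 0.141, 0.04], [0.522, 0.146, 0.05], [0.54, 0.245, 0.06]]
0.06 72 [[0.499, 0.141, 0.06], [0.523, 0.146, 0.07], [0.538, 0.247, 0.079]]
0.08 56 [[0.499, 0.14, 0.08], [0.523, 0.145, 0.088], [0.536, 0.242, 0.1]]
0.1 110 [[0.497, 0.141, 0.101], [0.52, 0.156, 0.114], [0.536, 0.241, 0.118]]
0.12 72 [[0.501, 0.173, 0.121], [0.514, 0.178, 0.131], [0.529, 0.213, 0.14]]
0.14 64 [[0.502, 0.177, 0.14], [0.519, 0.19, 0.147], [0.534, 0.214, 0.159]]
0.16 63 [[0.508, 0.187, 0.161], [0.522, 0.19, 0.169], [0.535, 0.202, 0.18]]
0.18 130 [[0.492, 0.18, 0.181], [0.524, 0.19, 0.193], [0.556, 0.209, 0.2]]
0.2 170 [[0.478, 0.178, 0.2], [0.529, 0.188, 0.21], [0.571, 0.215, 0.219]]
0.22 250 [[0.465, 0.177, 0.221], [0.522, 0.187, 0.23], [0.58, 0.207, 0.24]]
0.24 227 [[0.479, 0.177, 0.241], [0.52, 0.188, 0.249], [0.565, 0.2, 0.26]]
```

```bash
python3 -c "
from h import *
p=snap('side');C=cloud(p);s=sense()
for z in(.2,.213): print(proj(p,[.211,-.507,z]), proj(p,[.211+.384*.05,-.507-.923*.05,z]), proj(p,[.211-.384*.05,-.507+.923*.05,z]))
im=p['image'];print(C[155:175,297:304,2].round(3)); print(C[155:175,297:304,1].round(3));print(im[155:175,297:304].sum(-1)//3)
q=cv2.imread('pics/side0.png');cv2.imwrite('pics/s0f.png',cv2.resize(q[240:400,0:160],None,fx=3.5,fy=3.5))
cv2.imwrite('pics/s3z.png',cv2.resize(im[120:210,260:350],None,fx=6,fy=6,interpolation=0))
"
```

```text
(np.float64(81.08860661484894), np.float64(355.7426456305195)) (np.float64(80.2466535942691), np.float64(387.31037890293015)) (np.float64(81.81036911682537), np.float64(328.6812709558045))
(np.float64(77.67861442094846), np.float64(349.20852111157365)) (np.float64(76.5359056115797), np.float64(380.6960650456814)) (np.float64(78.656112862069), np.float64(322.2733781793088))
[[0.16  0.161 0.162 0.162 0.162 0.16  0.158]
 [0.157 0.157 0.16  0.16  0.157 0.156 0.155]
 [0.154 0.155 0.157 0.622 0.155 0.155 0.151]
 [0.152 0.151 0.153 0.153 0.151 0.151 0.149]
 [0.142 0.144 0.149 0.148 0.15  0.146 0.046]
 [0.141 0.14  0.146 0.146 0.144 0.144 0.044]
 [0.141 0.142 0.141 0.143 0.14  0.041 0.039]
 [0.142 0.141 0.143 0.14  0.14  0.141 0.036]
 [0.141 0.141 0.141 0.142 0.139 0.139 0.031]
 [0.138 0.139 0.138 0.138 0.138 0.136 0.031]
 [0.137 0.136 0.134 0.134 0.134 0.134 0.026]
 [0.132 0.132 0.131 0.13  0.131 0.129 0.129]
 [0.13  0.127 0.127 0.126 0.126 0.128 0.127]
 [0.126 0.126 0.125 0.622 0.124 0.123 0.121]
 [0.122 0.121 0.122 0.121 0.123 0.121 0.12 ]
 [0.118 0.119 0.118 0.119 0.117 0.118 0.118]
 [0.
[... 1138 characters left out ...]
.164  0.164  0.161  0.161]
 [ 0.161  0.156  0.156  0.157  0.156  0.154  0.154]]
[[ 21  43  50  35  47  47  29]
 [ 23  44  54  43  47  49  34]
 [ 27  45  54  44  46  51  41]
 [ 46  48  54  42  46  60  63]
 [ 92  63  54  43  50  70  83]
 [123  92  74  71  68  75  87]
 [141 130 127 133 119  99  92]
 [143 144 142 139 130 111  92]
 [137 141 137 122 104  86  81]
 [ 90  87  88  87  84  78  82]
 [ 80  80  80  80  80  80  82]
 [ 80  81  79  79  79  79  83]
 [ 80  80  80  81  79  81  85]
 [ 80  79  79  79  80  83  98]
 [ 79  78  79  80  81  91 115]
 [ 83  85  84  90  98 110 132]
 [100 108 112 125 139 142 137]
 [137 141 142 142 145 146 148]
 [135 143 144 145 145 144 144]
 [121 142 144 144 143 142 141]]
```

View pics/s0f.png

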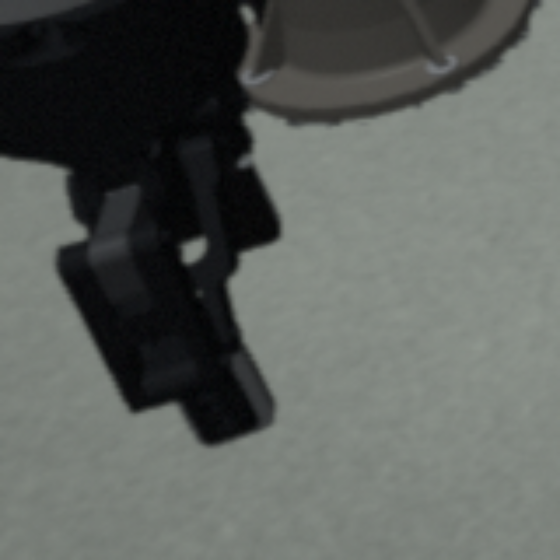

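View pics/s3z.png

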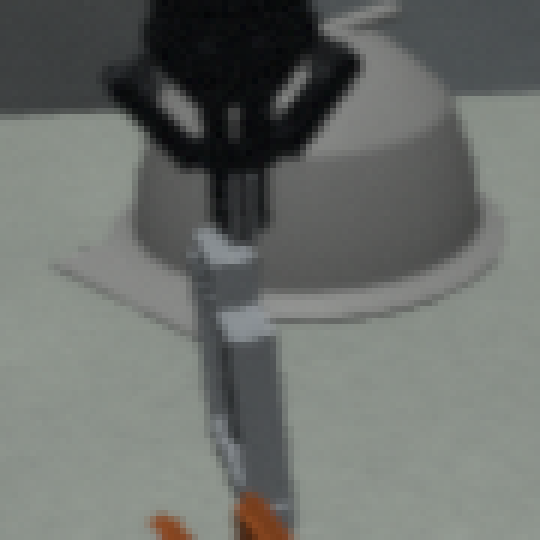

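The fingers have closed on top of the tab. In depth they end at about z = 0.144, while the reported TCP is 0.112. The start picture shows the same thing, with the fingertip near px (68,364) where I predicted (77,381), so the true tips sit about 32 mm higher than reported. I'll raise, open and check that offset.

```bash
python3 -m crank '0 0 -0.1 0 0;0 0 -0.25 0 1;0 0 -0.25 0 1;0 0 -0.25 0 1;0 0 -0.25 0 1;0 0 -0.25 0 1;0 0 -0.25 0 1'
python3 -c "
from h import *
go(.5213,.1972,.081,10)
p=snap('side');C=cloud(p)
im=p['image'];cv2.imwrite('pics/s4z.png',cv2.resize(im[110:210,250:350],None,fx=6,fy=6,interpolation=0))
m=(np.hypot(C[...,0]-.521,C[...,1]-.197)<.1)&(C[...,2]>.12)&(im.max(-1)<70)
for lo in np.arange(.14,.26,.01):
  k=m&(C[...,2]>lo)&(C[...,2]<lo+.01);P=C[k]
  if len(P):print(lo.round(2),len(P),np.percentile(P,[2,50,98],axis=0).round(3).tolist())
"
```

```text
clock: 5.65
tcp_pos: [0.5182, 0.1983, 0.1599]
tcp_rot: [-2.019, -2.405, 0.003]
contact_force: [-0.8, -0.0, -0.4]
width: 0.0847
clk 5.65 tcp [0.5182 0.1983 0.1599] yaw 9.97 units [-0.0082  0.0153  0.3945] turn -0.001 w 0.0847 F [-0.8  -0.01 -0.38] tilt [-2.1e-03 -8.0e-04 -1.0e+00] q [ 0.1   0.43 -0.7   1.54  0.28  1.27 -0.46]
0.2 7 [[0.473, 0.179, 0.207], [0.563, 0.194, 0.209], [0.565, 0.203, 0.21]]
0.21 29 [[0.469, 0.176, 0.211], [0.561, 0.195, 0.216], [0.574, 0.219, 0.22]]
0.22 38 [[0.465, 0.178, 0.22], [0.52, 0.195, 0.225], [0.575, 0.217, 0.229]]
0.23 38 [[0.465, 0.178, 0.23], [0.479, 0.189, 0.234], [0.573, 0.216, 0.24]]
0.24 40 [[0.459, 0.176, 0.24], [0.564, 0.193, 0.246], [0.585, 0.207, 0.25]]
0.25 103 [[0.447, 0.173, 0.25], [0.481, 0.193, 0.255], [0.592, 0.213, 0.26]]
```

View pics/s4z.png

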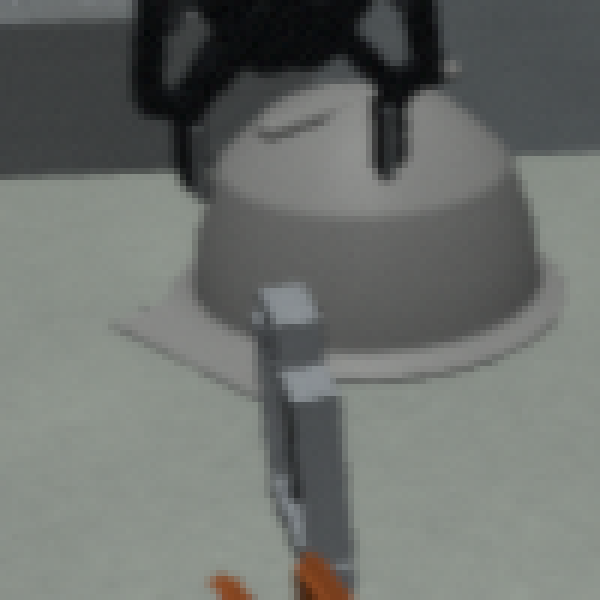

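The tips are at 0.207 with TCP 0.160 and fingers open (13 mm back), so the offset is about +33 mm. I'm going down to a reported z of about 0.080.

```bash
python3 -m crank '-0.01 0.01 0.2 0 1;-0.01 0.01 0.4 0 1;-0.01 0.01 0.4 0 1;-0.01 0.01 0.4 0 1;-0.01 0.01 0.4 0 0;-0.01 0.01 0.4 0 0;-0.01 0.01 0.4 0 0;-0.01 0.01 0.4 0 0;-0.01 0.01 0.4 0 0;-0.01 0.01 0.4 0 0'
python3 -c "
from h import *
go(.5213,.1972,.081,10)"
```

```text
clock: 6.7
tcp_pos: [0.5217, 0.1974, 0.082]
tcp_rot: [2.02, 2.405, 0.002]
contact_force: [-1.2, -0.9, 5.7]
width: 0.0231
clk 6.7 tcp [0.5217 0.1974 0.082 ] yaw 9.96 units [-0.0008 -0.0022  0.0052] turn -0.0012 w 0.0231 F [-1.17 -0.93  5.72] tilt [ 1.5e-03  4.0e-04 -1.0e+00] q [ 0.09  0.51 -0.67  1.64  0.34  1.11 -0.5 ]
```

Gripped, width 23.1 mm. I'll lift and turn the gauge towards the side camera to read the mark.

```bash
python3 -m crank '0 0 -0.2 0 0;0 0 -0.45 -0.2 0;-0.2 0 -0.6 -0.5 0;-0.45 -0.1 -0.6 -0.8 0;-0.7 -0.17 -0.6 -0.9 0;-0.9 -0.17 -0.6 -0.9 0;-0.9 -0.17 -0.6 -0.9 0;-0.9 -0.17 -0.6 -0.9 0'
python3 -m crank '0 0 0 -0.3 0;0 0 0 -0.6 0;0 0 0 -0.8 0;0 0 0 -0.9 0;0 0 0 -0.9 0;0 0 0 -0.9 0'
python3 -c "
from h import *
go(.5,-.168,.19,20)
p=snap('side','s5');im=p['image'];cv2.imwrite('pics/s5z.png',cv2.resize(im[90:210,230:380],None,fx=5,fy=5,interpolation=2))
"
```

```text
clock: 7.5
tcp_pos: [0.5181, 0.0108, 0.1994]
tcp_rot: [-1.41, -2.805, 0.003]
contact_force: [-0.7, -0.3, -4.0]
width: 0.0227
clock: 8.1
tcp_pos: [0.5183, 0.0153, 0.2005]
tcp_rot: [-0.706, -3.06, -0.001]
contact_force: [-0.0, 0.4, -3.6]
width: 0.0232
clk 8.1 tcp [0.5183 0.0153 0.2005] yaw 64.03 units [-0.3191 -0.8642  0.0522] turn 1.4677 w 0.0232 F [-0.04  0.35 -3.64] tilt [-1.1e-03  6.0e-04 -1.0e+00] q [ 0.6   0.36 -0.87  1.57  0.28  1.34  0.81]
```

View pics/s5z.png

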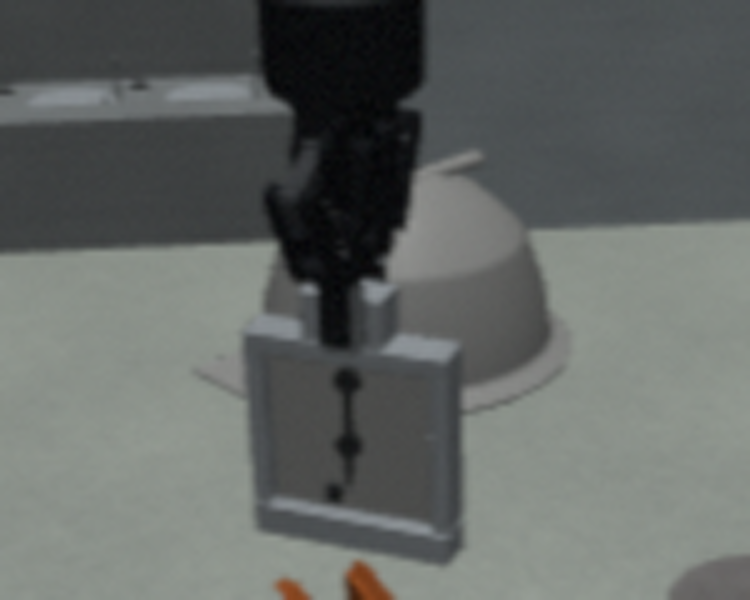

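```bash
cat >> h.py <<'E'
def plane(p,uv,o,n):
    C0=-np.asarray(p['R']).T@np.asarray(p['t']);r=np.asarray(p['R']).T@np.array([(uv[0]-p['cx'])/foc(p),(uv[1]-p['cy'])/foc(p),1])
    return C0+r*(n@(o-C0))/(n@r)
E
python3 -c "
from h import *
p=snap('side');a=np.radians(64);n=np.array([np.cos(a),np.sin(a),0]);y=np.array([-np.sin(a),np.cos(a),0])
o=np.array([.519,.0155,.2125])
for k,uv in dict(pivot=(347,381),mark=(334,492),tip=(350,485),foot_l=(257,527),foot_r=(443,560),topl=(247,340),topr=(443,365)).items():
  X=plane(p,(230+uv[0]/5-.4,90+uv[1]/5-.4),o-n*(.012 if 'foot' in k or 'top' in k else 0.003),n);print(k,((X-o)@y).round(4),(X[2]-o[2]).round(4))
for t in['mark','pointer_tip','gauge','pointer']:
  print(t,[(round(d['score'],2),((w(p,d['location'])-o)@y).round(4),(w(p,d['location'])-o)[2].round(4)) for d in eyes.spot_point(t,p)[:2]])
cv2.imwrite('pics/s5c.png',cv2.resize(p['image'][145:205,275:330],None,fx=10,fy=10,interpolation=2))
"
```

```text
pivot 0.003 -0.003
mark 0.0133 -0.0681
tip 0.0039 -0.0622
foot_l 0.055 -0.0924
foot_r -0.0506 -0.0909
topl 0.0527 0.0156
topr -0.0523 0.0184
mark []
pointer_tip [(0.59, np.float64(0.004), np.float64(-0.0625)), (0.53, np.float64(0.1692), np.float64(-0.2188))]
gauge [(0.26, np.float64(0.0028), np.float64(-0.0639))]Traceback (most recent call last):
  File "<string>", line 8, in <module>
    print(t,[(round(d['score'],2),((w(p,d['location'])-o)@y).round(4),(w(p,d['location'])-o)[2].round(4)) for d in eyes.spot_point(t,p)[:2]])
                                                                                                                   ~~~~~~~~~~~~~~~^^^^^
ValueError: it knows: beaker, block, gauge, hard_hat, mark, pointer_tip, specimen, stud_top
```

The mark is left of the pointer, that is towards tool +x, which becomes block +y in the slot. My index estimate is about 0.155 rad, so the gauge needs about 0.155 rad of tilt with its +y end down. I'll go above the slot with the foot's centre about 40 mm to the +y side of the stud. Pressing there will make the stud turn the gauge in the grip.

```bash
python3 -m crank '0 -0.1 0 0.25 0;-0.1 -0.3 0 0.5 0;-0.2 -0.5 0 0.75 0;-0.2 -0.65 0 1 0;-0.2 -0.65 0 1 0;-0.2 -0.65 0 1 0'
python3 -c "
from h import *
go(.497,-.119,.167,20)"
```

```text
clock: 8.95
tcp_pos: [0.4975, -0.1211, 0.2009]
tcp_rot: [-1.478, -2.772, -0.001]
contact_force: [-0.1, 0.6, -3.0]
width: 0.0226
clk 8.95 tcp [ 0.4975 -0.1211  0.2009] yaw 33.85 units [0.0099 0.0039 0.1697] turn 0.4615 w 0.0226 F [-0.05  0.65 -3.  ] tilt [-1.e-04  5.e-04 -1.e+00] q [ 0.77  0.31 -0.73  1.59  0.21  1.32  0.61]
```

```bash
python3 -m crank '0.01 0.004 0.05 0.23 0;0.01 0.004 0.12 0.46 0;0.01 0.004 0.15 0.46 0;0.01 0.004 0.15 0.46 0;0.01 0.004 0.15 0.46 0;0.01 0.004 0.15 0.46 0'
python3 -c "
from h import *
go(.497,-.119,.167,20)
p=snap('side');C=cloud(p);q=snap('top');D=cloud(q)
cv2.imwrite('pics/s6.png',cv2.resize(p['image'][130:310,230:390],None,fx=3.3,fy=3.3,interpolation=2))
cv2.imwrite('pics/t6.png',cv2.resize(q['image'][150:270,300:460],None,fx=4,fy=4,interpolation=2))
e=np.array([np.cos(np.radians(20)),np.sin(np.radians(20))]);f=np.array([-e[1],e[0]])
b=np.array([.516,-.1705])
for nm,c in(('side',C),('top',D)):
  a=(c[...,:2]-b)@e;l=(c[...,:2]-b)@f
  for lo,hi in((.045,.0655),(.082,.1),(.1,.12),(.12,.18),(.187,.203),(.203,.24)):
    k=(c[...,2]>lo)&(c[...,2]<hi)&(abs(a)<.04)&(l<.12)&(l>-.07)
    if k.sum()>5: print(nm,lo,k.sum(),'a',np.percentile(a[k],[1,5,25,50,75,95,99]).round(4),'l',np.percentile(l[k],[1,50,99]).round(3))
"
```

```text
clock: 9.55
tcp_pos: [0.498, -0.118, 0.1717]
tcp_rot: [1.795, 2.576, 0.001]
contact_force: [-0.1, -0.3, -2.5]
width: 0.0232
clk 9.55 tcp [ 0.498  -0.118   0.1717] yaw 20.26 units [-0.0029 -0.0066  0.0237] turn 0.0088 w 0.0232 F [-0.14 -0.31 -2.53] tilt [ 1.6e-03 -1.0e-04 -1.0e+00] q [ 0.73  0.32 -0.68  1.64  0.21  1.25  0.37]
side 0.045 463 a [-0.0254 -0.0244 -0.0202  0.0159  0.0209  0.0274  0.0294] l [-0.055 -0.01   0.053]
side 0.082 86 a [-0.01   -0.0098 -0.0092 -0.0089 -0.0013  0.0091  0.0113] l [0.    0.021 0.108]
side 0.1 253 a [-0.01   -0.0096 -0.0077 -0.0032  0.0007  0.0096  0.0122] l [-0.     0.048  0.105]
side 0.12 564 a [-0.0097 -0.0092 -0.005   0.0001  0.0014  0.0111  0.014 ] l [-0.     0.042  0.107]
side 0.187 112 a [-0.0105 -0.0097 -0.0088 -0.0049  0.004   0.0125  0.013 ] l [0.    0.003 0.109]
side 0.203 468 a [-0.0224 -0.0213 -0.0092  0.0013  0.0105  0.023   0.0264] l [0.004 0.043 0.074]
top 0.045 44 a [-0.0269 -0.026  -0.0209  0.0166  0.0224  0.0272  0.0278] l [0.038 0.049 0.055]
top 0.1 6 a [-0.0108 -0.0101 -0.0061 -0.0001  0.0059  0.0094  0.0099] l [0.11 0.11 0.11]
top 0.12 19 a [-0.0089 -0.0082 -0.0041  0.0005  0.0061  0.0108  0.0115] l [0.11  0.111 0.111]
top 0.187 21 a [-0.0103 -0.0102 -0.0064  0.0009  0.0081  0.0118  0.0121] l [0.08  0.104 0.111]
top 0.203 136 a [-0.0111 -0.0098 -0.0053  0.0006  0.006   0.0113  0.0124] l [0.075 0.09  0.11 ]
```

View pics/s6.png

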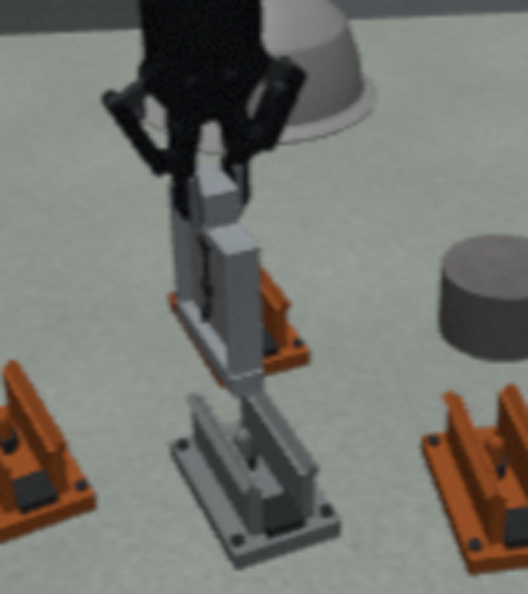

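View pics/t6.png

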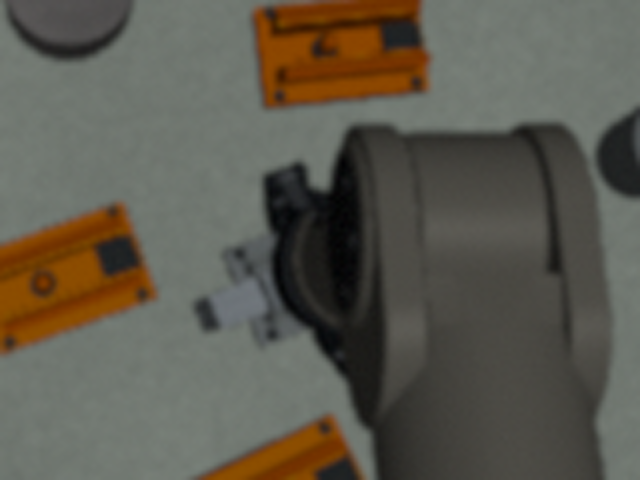

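The gauge is centred over the slot within about 1 mm in both pictures, with the stud about 40 mm from the foot's centre. I'm lowering onto the stud.

```bash
python3 -m crank '0 -0.003 0.08 0.008 0;0 -0.003 0.14 0.008 0;0 -0.003 0.18 0.008 0;0 -0.003 0.21 0.008 0;0 -0.003 0.24 0.008 0;0 -0.003 0.24 0.008 0;0 -0.003 0.24 0.008 0'
python3 -c "
from h import *
go(.497,-.119,.120,20)
p=snap('side')
cv2.imwrite('pics/s7.png',cv2.resize(p['image'][160:310,230:380],None,fx=4,fy=4,interpolation=2))
"
```

```text
clock: 10.35
tcp_pos: [0.4964, -0.1184, 0.1236]
tcp_rot: [-1.803, -2.572, 0.001]
contact_force: [-3.0, -0.2, 1.6]
width: 0.0231
clk 10.35 tcp [ 0.4964 -0.1184  0.1236] yaw 19.93 units [-0.0037  0.0017  0.0179] turn -0.0024 w 0.0231 F [-3.03 -0.2   1.64] tilt [-7.e-04 -3.e-04 -1.e+00] q [ 0.72  0.36 -0.67  1.72  0.24  1.15  0.33]
```

View pics/s7.png

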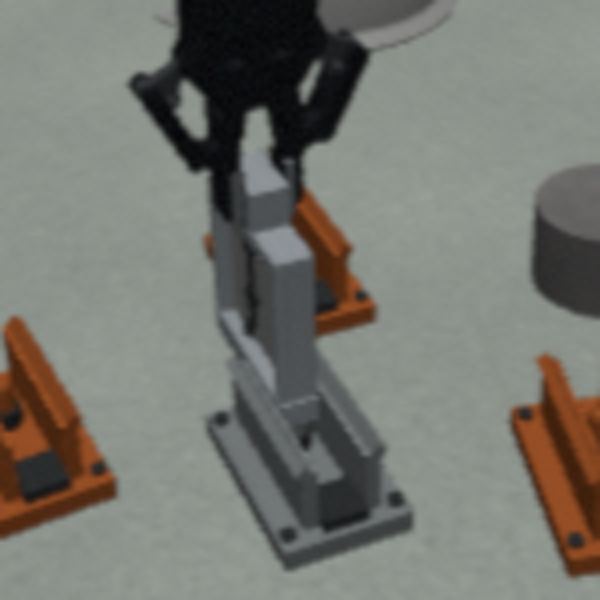

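```bash
cat >> h.py <<'E'
def tilt(p):
    C=cloud(p);z=C[...,2];e=np.array([np.cos(np.radians(20)),np.sin(np.radians(20))]);f=np.array([-e[1],e[0]])
    b=np.array([.516,-.1705]);a=(C[...,:2]-b)@e;l=(C[...,:2]-b)@f
    # end face of the near side bar: for each z bin the smallest l
    k=(abs(a)<.006)&(z>.068)&(l<.09)&(l>-.09)
    zs=[];ls=[]
    for lo in np.arange(.068,.165,.004):
        m=k&(z>lo)&(z<lo+.004)
        if m.sum()>3:
            ll=np.sort(l[m]);zs.append(lo+.002);ls.append(np.median(ll[:max(3,len(ll)*2//3)]))
    zs=np.array(zs);ls=np.array(ls);l0=ls[0] if len(ls) else 0
    g=(zs<.14)
    for _ in range(4):
        c=np.polyfit(zs[g],ls[g],1);r=ls-np.polyval(c,zs);g=abs(r)<max(.003,2*np.median(abs(r[g])))
    print('end-face tilt (+ = +y end down)',round(c[0],4),'n',g.sum(),'l at z.05',np.polyval(c,.05).round(4),'zmax',zs[g].max())
    return c
E
python3 -c "
from h import *
p=snap('side');tilt(p)
"
```

```text
end-face tilt (+ = +y end down) -0.0004 n 21 l at z.05 0.0025 zmax 0.15400000000000008
```

No tilt yet, so the grip holds. I'm pressing further, past the stud's bottom.

```bash
python3 -m crank '0 0 0.02 0 0;0 0 0.04 0 0;0 0 0.05 0 0;0 0 0.05 0 0;0 0 0.05 0 0'
python3 -c "
from h import *
go(.497,-.119,.120,20)
p=snap('side');tilt(p)"
```

```text
clock: 10.95
tcp_pos: [0.4975, -0.1179, 0.1165]
tcp_rot: [1.802, 2.571, -0.0]
contact_force: [-8.7, 2.3, 20.8]
width: 0.0233
clk 10.95 tcp [ 0.4975 -0.1179  0.1165] yaw 19.95 units [-0.0044 -0.0042 -0.0173] turn -0.0017 w 0.0233 F [-8.73  2.35 20.83] tilt [ 0.0017 -0.0016 -1.    ] q [ 0.72  0.37 -0.66  1.73  0.25  1.13  0.33]
end-face tilt (+ = +y end down) -0.0056 n 19 l at z.05 0.0027 zmax 0.14600000000000007
```

The grip resists turning even at about 23 N, so I'm changing method. The base's +y lip is 16 mm high. With the gauge's -y foot end on that lip and its +y end on the bench, it stands tilted about asin(16/101) = 0.159 rad, which is close to what is needed. I'm sliding out along the slot.

```bash
python3 -m crank '0 0 -0.05 0 0;0 0 -0.1 0 0;0.1 -0.003 -0.1 0 0;0.2 -0.003 -0.1 0 0;0.27 -0.003 -0.1 0 0;0.27 -0.003 -0.05 0 0;0.27 -0.003 0.02 0 0;0.27 -0.003 0.06 0 0;0.27 -0.003 0.075 0 0;0.27 -0.003 0.075 0 0'
python3 -c "
from h import *
go(.478,-.066,.09,20)
p=snap('side');tilt(p)
cv2.imwrite('pics/s8.png',cv2.resize(p['image'][160:310,230:380],None,fx=4,fy=4,interpolation=2))
"
```

```text
clock: 12.0
tcp_pos: [0.4777, -0.0682, 0.0978]
tcp_rot: [-1.804, -2.572, 0.001]
contact_force: [-0.0, 0.5, -3.0]
width: 0.0229
clk 12.0 tcp [ 0.4777 -0.0682  0.0978] yaw 19.92 units [0.0097 0.0053 0.0392] turn -0.0027 w 0.0229 F [-0.02  0.46 -2.95] tilt [-7.e-04 -2.e-04 -1.e+00] q [ 0.66  0.34 -0.69  1.82  0.24  1.07  0.23]
end-face tilt (+ = +y end down) 0.0036 n 15 l at z.05 0.0554 zmax 0.12600000000000006
```

View pics/s8.png

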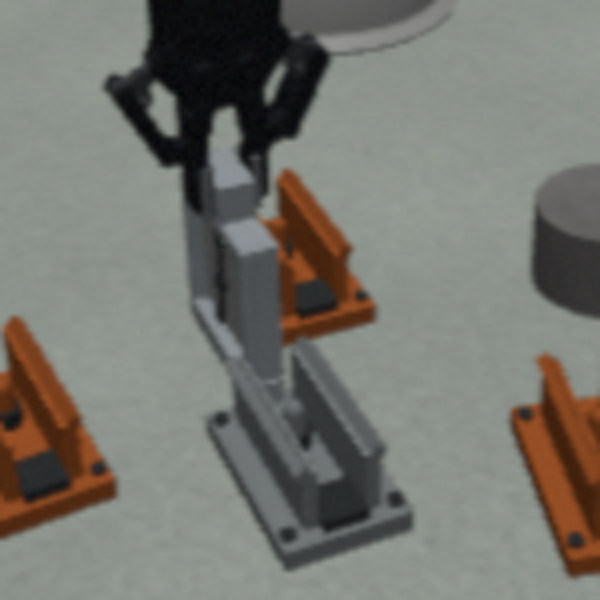

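```bash
python3 -m crank '0 0 0.01 0 0;0 0 0.02 0 0;0 0 0.03 0 0;0 0 0.03 0 0'
python3 -c "
from h import *
go(.478,-.066,.09,20)
p=snap('side');tilt(p)"
```

```text
clock: 12.45
tcp_pos: [0.4783, -0.0662, 0.0969]
tcp_rot: [1.802, 2.572, -0.001]
contact_force: [-10.1, 3.7, 27.8]
width: 0.0229
clk 12.45 tcp [ 0.4783 -0.0662  0.0969] yaw 19.96 units [ 0.0016 -0.001   0.0345] turn -0.0012 w 0.0229 F [-10.11   3.69  27.76] tilt [ 8.0e-04 -1.2e-03 -1.0e+00] q [ 0.66  0.34 -0.69  1.82  0.25  1.06  0.23]
end-face tilt (+ = +y end down) 0.0207 n 14 l at z.05 0.0554 zmax 0.12600000000000006
```

At 31 N there is only 0.02 rad of turn. I'll relieve the push, open slightly with the fingers still flanking the tab, and let it settle.

```bash
python3 -m crank '0 0 -0.025 0 0;0 0 -0.025 0 0;0 0 -0.025 0 0.36;0 0 -0.025 0 0.36;0 0 -0.025 0 0.36;0 0 -0.025 0 0.36'
python3 -c "
from h import *
go(.478,-.066,.09,20)
p=snap('side');tilt(p)
cv2.imwrite('pics/s9.png',cv2.resize(p['image'][160:310,230:380],None,fx=4,fy=4,interpolation=2))
"
```

```text
clock: 13.1
tcp_pos: [0.4779, -0.068, 0.0968]
tcp_rot: [-1.804, -2.572, -0.0]
contact_force: [0.5, 0.7, -0.4]
width: 0.0306
clk 13.1 tcp [ 0.4779 -0.068   0.0968] yaw 19.92 units [0.0091 0.0041 0.0341] turn -0.0026 w 0.0306 F [ 0.5   0.71 -0.4 ] tilt [-0.e+00  2.e-04 -1.e+00] q [ 0.66  0.34 -0.69  1.82  0.24  1.06  0.23]
end-face tilt (+ = +y end down) 0.1715 n 14 l at z.05 0.0592 zmax 0.12600000000000006
```

View pics/s9.png

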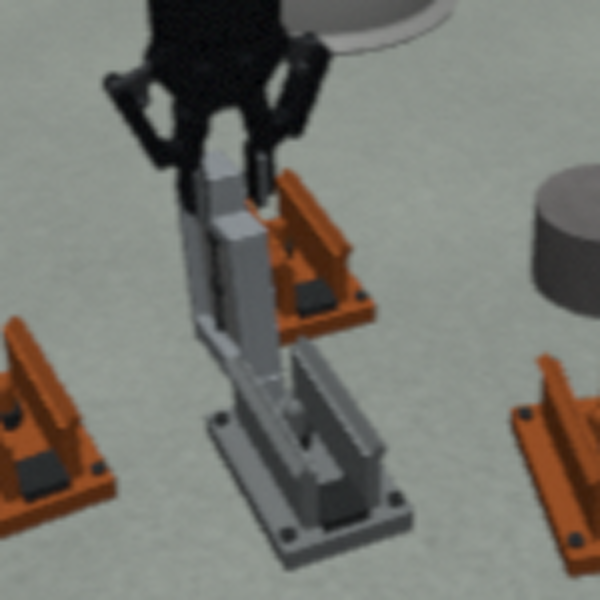

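It now rests tilted about 0.16–0.17 rad as planned. I'll follow the tab (19 mm along +x, 7 mm down) and regrip.

```bash
python3 -m crank '0.05 0 0 0 0.4;0.095 0 0.034 0 0.4;0.095 0 0.034 0 0.4;0.095 0 0.034 0 0.4;0.095 0 0.034 0 0;0.095 0 0.034 0 0;0.095 0 0.034 0 0;0.095 0 0.034 0 0'
python3 -c "
from h import *
go(.4726,-.0502,.09,20)
p=snap('side');tilt(p)
cv2.imwrite('pics/s10.png',cv2.resize(p['image'][160:310,230:380],None,fx=4,fy=4,interpolation=2))
"
```

```text
clock: 13.95
tcp_pos: [0.4713, -0.0502, 0.0903]
tcp_rot: [1.804, 2.572, -0.0]
contact_force: [-0.4, 0.1, 1.1]
width: 0.023
clk 13.95 tcp [ 0.4713 -0.0502  0.0903] yaw 19.91 units [-0.002   0.006   0.0017] turn -0.0031 w 0.023 F [-0.41  0.14  1.13] tilt [ 0.e+00 -1.e-04 -1.e+00] q [ 0.64  0.33 -0.69  1.85  0.24  1.04  0.19]
end-face tilt (+ = +y end down) 0.1587 n 15 l at z.05 0.0599 zmax 0.12600000000000006
```

View pics/s10.png

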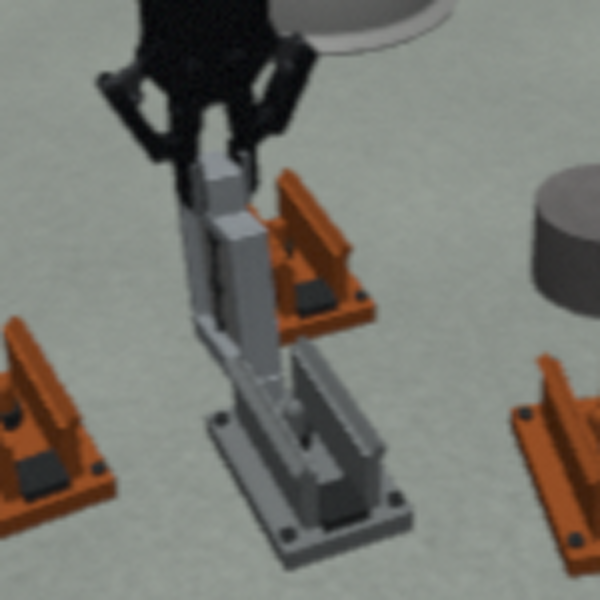

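Gripped at tilt. I'm lifting and turning to face the side camera to compare pointer and mark.

```bash
python3 -m crank '0 0 -0.2 0 0;0 0 -0.45 -0.2 0;0 0 -0.55 -0.5 0;0 0 -0.55 -0.75 0;0 0 -0.55 -0.95 0;0 0 -0.55 -0.95 0'
python3 -m crank '0 0 0 -0.3 0;0 0 0 -0.55 0;0 0 0 -0.55 0;0 0 0 -0.55 0;0 0 0 -0.55 0;0 0 0 -0.55 0;0 0 0 -0.55 0'
python3 -c "
from h import *
go(.4726,-.0502,.2,20)
p=snap('side','s11')
u,v=proj(p,sense()['tcp_pos']);u,v=int(u),int(v);print(u,v)
cv2.imwrite('pics/s11z.png',cv2.resize(p['image'][v-40:v+60,u-50:u+50],None,fx=6,fy=6,interpolation=2))
"
```

```text
clock: 14.6
tcp_pos: [0.4705, -0.0505, 0.1993]
tcp_rot: [-1.115, -2.935, 0.001]
contact_force: [0.1, -0.0, -4.1]
width: 0.0234
clock: 15.3
tcp_pos: [0.4712, -0.0501, 0.2002]
tcp_rot: [-0.683, -3.066, 0.0]
contact_force: [0.6, -0.0, -3.9]
width: 0.023
clk 15.3 tcp [ 0.4712 -0.0501  0.2002] yaw 64.87 units [-0.0064  0.0024  0.0008] turn 1.4957 w 0.023 F [ 0.62 -0.04 -3.95] tilt [-1.e-04 -1.e-04 -1.e+00] q [ 0.78  0.25 -0.85  1.68  0.19  1.3   1.02]
281 182
```

View pics/s11z.png

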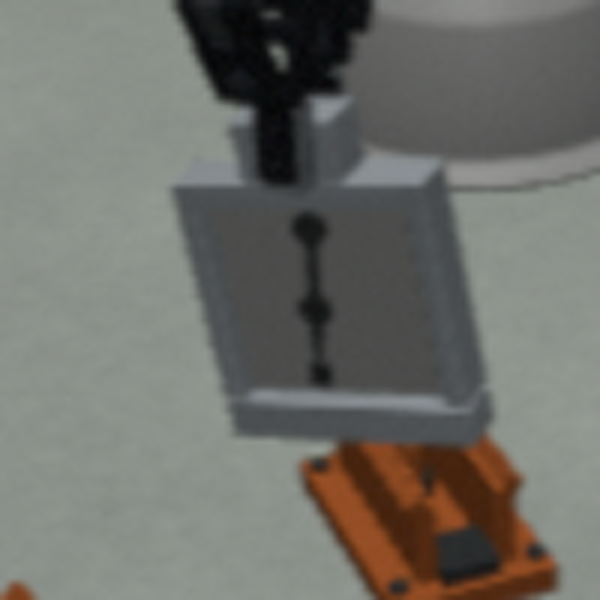

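Pointer and mark line up: pivot (309,228), bob (316,310), mark (320,373), agreeing within about 0.02 rad. Back to the slot.

```bash
python3 -m crank '-0.1 -0.1 0 0.2 0;-0.2 -0.2 0 0.45 0;-0.33 -0.32 0 0.7 0;-0.33 -0.32 0 0.95 0;-0.33 -0.32 0 0.95 0;-0.33 -0.32 0 0.95 0'
python3 -c "
from h import *
go(.5039,-.1371,.167,20)"
```

```text
clock: 15.95
tcp_pos: [0.5038, -0.1346, 0.2001]
tcp_rot: [-1.41, -2.807, -0.001]
contact_force: [-0.3, -0.5, -3.7]
width: 0.0226
clk 15.95 tcp [ 0.5038 -0.1346  0.2001] yaw 36.65 units [-0.0102 -0.0072  0.1656] turn 0.5551 w 0.0226 F [-0.28 -0.47 -3.69] tilt [-3.0e-04  1.2e-03 -1.0e+00] q [ 0.78  0.33 -0.71  1.57  0.22  1.33  0.68]
```

```bash
python3 -m crank '-0.01 -0.007 0.05 0.25 0;-0.01 -0.007 0.1 0.5 0;-0.01 -0.007 0.13 0.55 0;-0.01 -0.007 0.14 0.55 0;-0.01 -0.007 0.14 0.55 0;-0.01 -0.007 0.14 0.55 0;-0.01 -0.007 0.14 0.55 0'
python3 -c "
from h import *
go(.5039,-.1371,.167,20)
p=snap('side');C=cloud(p);q=snap('top');D=cloud(q);tilt(p)
e=np.array([np.cos(np.radians(20)),np.sin(np.radians(20))]);f=np.array([-e[1],e[0]])
b=np.array([.516,-.1705])
for nm,c in(('side',C),('top',D)):
  a=(c[...,:2]-b)@e;l=(c[...,:2]-b)@f
  for lo,hi in((.045,.0655),(.09,.12),(.12,.18),(.187,.203)):
    k=(c[...,2]>lo)&(c[...,2]<hi)&(abs(a)<.04)&(l<.12)&(l>-.07)
    if k.sum()>5: print(nm,lo,k.sum(),'a',np.percentile(a[k],[1,5,50,95,99]).round(4),'l',np.percentile(l[k],[1,50,99]).round(3))
"
```

```text
clock: 16.65
tcp_pos: [0.5044, -0.1384, 0.1727]
tcp_rot: [1.802, 2.572, 0.001]
contact_force: [0.9, -0.5, -3.3]
width: 0.023
clk 16.65 tcp [ 0.5044 -0.1384  0.1727] yaw 19.99 units [ 0.0072 -0.0001  0.0286] turn -0.0005 w 0.023 F [ 0.88 -0.51 -3.28] tilt [ 1.e-03 -2.e-04 -1.e+00] q [ 0.74  0.34 -0.65  1.61  0.21  1.26  0.4 ]
end-face tilt (+ = +y end down) -0.751 n 11 l at z.05 0.0554 zmax 0.1620000000000001
side 0.045 384 a [-0.0257 -0.0247 -0.013   0.0265  0.0297] l [-0.056 -0.018  0.052]
side 0.09 324 a [-0.0106 -0.0104 -0.0054  0.0083  0.0118] l [-0.039  0.011  0.068]
side 0.12 626 a [-0.0105 -0.01   -0.0007  0.0106  0.0128] l [-0.036  0.01   0.077]
side 0.187 110 a [-0.011  -0.0105 -0.004   0.0111  0.0128] l [-0.027 -0.023  0.082]
top 0.045 125 a [-0.0275 -0.0264  0.0157  0.027   0.0279] l [0.012 0.035 0.055]
top 0.187 115 a [-0.0116 -0.0108 -0.0003  0.0106  0.0116] l [0.054 0.071 0.086]
```

Centred. Lowering.

```bash
python3 -m crank '0.006 0 0.06 0 0;0.006 0 0.12 0 0;0.006 0 0.16 0 0;0.006 0 0.19 0 0;0.006 0 0.21 0 0;0.006 0 0.225 0 0;0.006 0 0.24 0 0;0.006 0 0.24 0 0;0.006 0 0.24 0 0;0.006 0 0.24 0 0'
python3 -c "
from h import *
go(.5039,-.1371,.1246,20)
p=snap('side','s12')
cv2.imwrite('pics/s12z.png',cv2.resize(p['image'][190:310,240:360],None,fx=5,fy=5,interpolation=2))
C=cloud(p);z=C[...,2];e=np.array([np.cos(np.radians(20)),np.sin(np.radians(20))]);f=np.array([-e[1],e[0]])
b=np.array([.516,-.1705]);a=(C[...,:2]-b)@e;l=(C[...,:2]-b)@f
zs,ls=[],[]
for lo in np.arange(.066,.148,.005):
  k=(abs(a)<.008)&(z>lo)&(z<lo+.005)&(l<.02)&(l>-.06)
  if k.sum()>3: zs.append(lo+.0025);ls.append(np.median(l[k]))
print(np.round(ls,4));print(np.polyfit(zs,ls,1))
"
```

```text
clock: 17.75
tcp_pos: [0.5033, -0.1373, 0.1245]
tcp_rot: [-1.804, -2.572, 0.001]
contact_force: [-2.9, 0.6, 0.1]
width: 0.023
clk 17.75 tcp [ 0.5033 -0.1373  0.1245] yaw 19.92 units [ 0.0001  0.0031 -0.0003] turn -0.0025 w 0.023 F [-2.89  0.64  0.05] tilt [-4.e-04 -2.e-04 -1.e+00] q [ 0.72  0.38 -0.64  1.69  0.24  1.16  0.37]
[-0.0339 -0.0334 -0.0324 -0.0316 -0.0316 -0.0306 -0.0295 -0.0285 -0.0279
 -0.0263 -0.0267 -0.0264 -0.025  -0.0239 -0.0233 -0.0221 -0.0224]
[ 0.15254396 -0.04452138]
```

View pics/s12z.png

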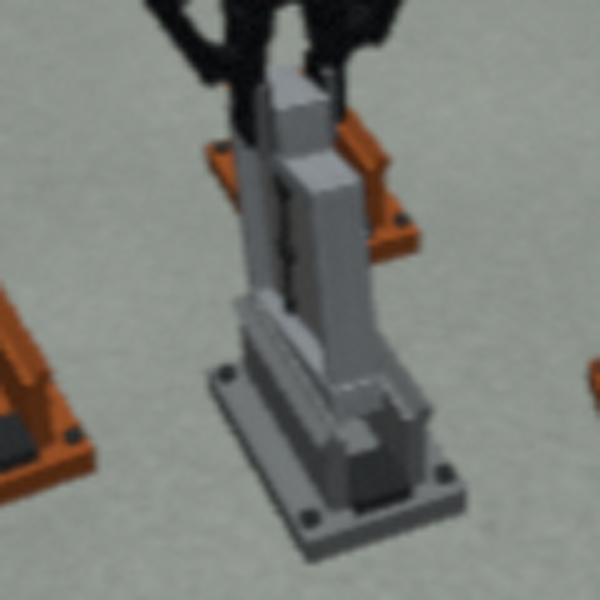

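In the slot. Tilt is 0.153, the foot's centre is about 3 mm from the stud, and the force step of about 4 N means 3.5–4 mm pressed. I'll press a millimetre or so more and let it settle.

```bash
python3 -m crank '0 0.003 0.006 0 0;0 0.003 0.006 0 0;0 0.003 0.006 0 0;0 0.003 0.006 0 0;0 0.003 0.006 0 0;0 0.003 0.006 0 0;0 0.003 0.006 0 0;0 0.003 0.006 0 0;0 0.003 0.006 0 0;0 0.003 0.006 0 0'
python3 -c "
from h import *
go(.5039,-.1371,.1246,20)
p=snap('side','s13')
cv2.imwrite('pics/s13z.png',cv2.resize(p['image'][215:265,275:325],None,fx=12,fy=12,interpolation=2))
for t in['mark','pointer_tip','stud_top','gauge']: print(t,[(round(d['score'],2),w(p,d['location']).round(4)) for d in eyes.spot_point(t,p)[:2]])
e=np.array([np.cos(np.radians(20)),np.sin(np.radians(20))]);b=np.array([.516,-.1705])
C=cloud(p);z=C[...,2];f=np.array([-e[1],e[0]])
a=(C[...,:2]-b)@e;l=(C[...,:2]-b)@f
for u in range(282,306,2): print(u,end=' ')
for n,x,y in(('specimen',.735,.018),('beaker',.598,-.42)): print(n,[w(p,d['location']).round(3) for d in eyes.spot_point(n,p)[:1]])
"
```

```text
clock: 18.8
tcp_pos: [0.5041, -0.1372, 0.123]
tcp_rot: [-1.804, -2.572, 0.0]
contact_force: [-3.3, 0.1, 2.1]
width: 0.0227
clk 18.8 tcp [ 0.5041 -0.1372  0.123 ] yaw 19.93 units [ 0.0007 -0.0008 -0.0081] turn -0.0025 w 0.0227 F [-3.33  0.13  2.12] tilt [-1.e-04 -1.e-04 -1.e+00] q [ 0.72  0.38 -0.64  1.69  0.25  1.15  0.37]
mark []
pointer_tip [(0.41, array([ 0.5061, -0.1395,  0.0711]))]
stud_top [(0.59, array([ 0.6839, -0.1778,  0.0474])), (0.37, array([ 0.3384, -0.1188,  0.0504]))]
gauge [(0.94, array([ 0.5119, -0.153 ,  0.0376]))]
282 284 286 288 290 292 294 296 298 300 302 304 specimen [array([0.741, 0.02 , 0.002])]
beaker [array([ 0.602, -0.425, -0.005])]
```

View pics/s13z.png

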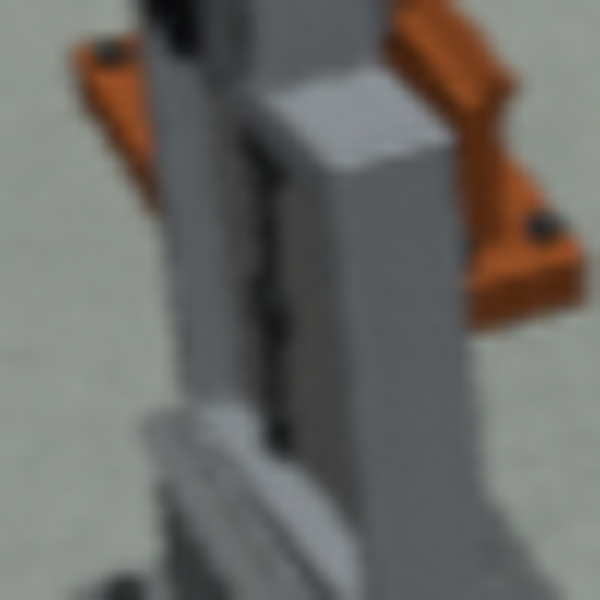

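In the slot, pivot, bob (268,305) and mark (282,435) form one line, so the pointer is on the mark and at rest. The push is about 5.7 N (about 6 mm of stud). The specimen and beaker read where they were. Handing in.

```bash
python3 -c "
from h import *
print(job.close_job()); s=sense();print(s['clock'],s['tcp_pos'],s['contact_force'],s['width'])"
```

```text
the job is handed in; nothing more can be done
None
the job is handed in; nothing more can be done
```

The gauge is in the slot of the grey check block, held in the gripper on the stud with its pointer on the mark. I handed the job in at about 19 s, and no verdict is reported.

**What I did**
- My first grasp closed on top of the tab without gripping it, because the true fingertips sit about 33 mm above the reported TCP. I corrected for that and gripped the tab.
- Pressing the gauge on the stud did not rock it in the grip, even at about 23 N, and pressing its foot end on the base's 16 mm lip at about 31 N turned it only 0.02 rad. That first press took the reported height to about where the stud bottoms.
- Instead I rested one end of the foot on that lip and the other on the bench. I opened the fingers slightly so it settled at about 0.16 rad, gripped it again and put it into the slot already tilted.

**Last checks**
- **Tilt:** the gauge measured 0.153 rad just before the final 1.2 mm press, against an index estimate of about 0.157 rad. Facing the camera before insertion, pointer and mark agreed to within about 0.02 rad, and they still lined up in the slot.
- **Stud:** the force step of about 5.7 N implies it is pressed about 6 mm.
- **Foot:** its middle is about 3–6 mm from the stud's crown.
- **Grip:** the fingers stand 23 mm apart on the tab.
- **Bystanders:** the specimen and beaker read within about 1 cm of their first positions, which is detector noise. I did not re-measure the hard hat, but nothing went near it.

**Weak or disagreeing checks**
- The network never found the mark, so alignment was judged from the pictures.
- The final in-slot view of the pointer is at a grazing angle.
- About 3 N of sideways force remained, probably from the gauge touching a cheek.

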